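# Weigh a ball, unlock the scale pan and hold it over the gift box

## Task

Weigh the wooden ball for packing: take it off the label roll and set it down gently in the scale's pan, let go and let it come to rest in the middle. Then take the pan by its grip, unlock it with a quarter turn anticlockwise (seen from above) while it still sits on the scale, lift it straight off and carry it level, the ball staying in the middle all the while, to over the middle of the open gift box. Finish while still holding the pan there, level, still and a little above the box without touching it, and leave the other things on the table where they are.

Things in the scene. Friction and masses are not known exactly. Their poses are not given: they have to be found in the camera images.
- ball: the ball, turned dark wood, 40 mm in diameter, about 40 g; its orientation means nothing and this origin turns with it, so use point ball_center
- ball_center (a point): centre of the wooden ball (40 mm in diameter). At the start it sits in the core hole of the label roll, its centre 57 mm above the table and 17 mm above the roll's flat top, so fingertips must stay in that gap. It rolls freely, but in the pan it settles in the middle by itself
- roll: roll of blank paper labels standing on its side face on the table, 67 mm in diameter, 40 mm high, loose, with a 22 mm hole in the middle of its top; origin: centre of its underside
- scale: bench scale, white housing 190 (x) by 180 (y) by 46 mm high, dark display on its front face, fixed; origin: centre of its underside; +x points from the display face to the back, z up. The pan sits on a 68 mm disc in its middle, 72 mm above the table; a T-shaped lock head (40 x 10 mm, long along the scale's x) stands on the disc inside the pan's hub
- pan: aluminium weighing pan, loose, about 170 g; origin: centre of the underside of its hub (62 mm across, 22 mm high); z up, +x points from the middle to the grip. Round dish, 140 mm across, rim 40 mm above the origin. At the start it is locked on the scale, grip along the scale's +y; it unlocks when turned a quarter turn anticlockwise (from above) to its stop, grip along the scale's -x
- pan_grip (a point): centre of the pan's grip: an upright black block, 40 mm long (along the pan's x), 14 mm thick (along the pan's y), 34 mm high, 106 mm from the pan's axis and 42 mm above the pan's origin; axes as the pan's. 114 mm above the table while the pan is on the scale. Nothing within 45 mm beside or 50 mm below it
- pan_mid (a point): middle of the pan's dished inner floor, 24.5 mm above the pan's origin (96.5 mm above the table while on the scale); axes as the pan's. Dish 14 mm deep, radius of curvature 182 mm; a ball at rest has its centre 20 mm above this point. The lock's stops give about 4 degrees of play, its hub a few mm sideways; it turns easily and comes free after 20 mm of lift
- gift_box: white rigid gift box, fixed, 175 by 189 mm, 102 mm high, open top, its lid leaning back open on the far side (away from the robot) and rising to 0.27 m; origin: centre of its underside
- tape_rule: pocket tape measure, 58 x 73 x 33 mm, behind the work; leave alone; origin: centre of its underside
- tags: bundle of brown gift tags, 85 x 48 x 12 mm, near the front edge; leave alone; origin: centre of its underside
- pad: pad of sticky notes, 76 x 76 x 24 mm, near the front edge; leave alone; origin: centre of its underside
Things that resemble listed ones, but are neither listed nor needed, are in the scene too. Several things have the shape of the ball; the one meant has the colours described above.

How it is judged (in metres and radians):
On the way, in this order (a step that is already met when the one before it is completed fails the run):
1. the ball lies let go and at rest in the middle of the pan (within 20 mm), the pan still locked on the scale (horizontal distance between ball_center and pan_mid below 0.02 m and z of ball_center in the frame of pan_mid below 0.028 m and linear speed of ball below 0.03 m/s and contact force between ball and the fingers below 0.05 N and angle between the x axis of pan and the y axis of scale, either way round below 0.2 rad and z of pan_mid in the frame of scale below 0.1065 m), for 0.3 s.
2. the pan, still down on the scale, has been turned a quarter turn (within 11 degrees) with the ball in it (angle between the x axis of pan and the y axis of scale, either way round above 1.37 rad and z of pan_mid in the frame of scale below 0.1065 m and horizontal distance between ball_center and pan_mid below 0.035 m and z of ball_center in the frame of pan_mid below 0.028 m), for 0.05 s.
3. the pan has been lifted clear of the scale with the ball in it (z of pan_mid in the frame of scale above 0.1215 m and horizontal distance between ball_center and pan_mid below 0.035 m and z of ball_center in the frame of pan_mid below 0.028 m), for 0.1 s.
At the end, for the whole second after the job is handed in: The gripper still holds the pan, at rest and level within 0.1 rad, its middle within 50 mm (horizontally) of the gift box's middle, the underside of its hub 0.106 to 0.26 m above the table, touching neither box nor scale; the ball lies at rest in the pan within 25 mm of its middle (horizontal distance between pan_mid and gift_box below 0.05 m and height (world z) of pan between 0.106 and 0.26 m and angle between pan's own z axis and vertical below 0.1 rad and horizontal distance between ball_center and pan_mid below 0.025 m and z of ball_center in the frame of pan_mid below 0.028 m and linear speed of pan below 0.03 m/s and linear speed of ball below 0.05 m/s and contact force between pan and the fingers above 1 N and contact force between pan and gift_box below 0.05 N and contact force between pan and scale below 0.05 N); the arm keeps its last pose, push and grip.
It fails at once if the ball falls to the table (its centre below 30 mm) (height (world z) of ball_center below 0.03 m).
It fails at once if the ball is dropped or thrown into the pan (faster than 0.7 m/s just over it) (horizontal distance between ball_center and pan_mid below 0.07 m and z of ball_center in the frame of pan_mid below 0.05 m and linear speed of ball above 0.7 m/s).
It fails at once if the ball strays more than 35 mm from the middle while the pan is turned or carried ((angle between the x axis of pan and the y axis of scale, either way round above 0.25 rad or z of pan_mid in the frame of scale above 0.1165 m) and horizontal distance between ball_center and pan_mid above 0.035 m).
It fails at once if the tape measure, tag bundle or sticky pad is shifted by more than 30 mm (distance of any of tape_rule, tags, pad from where it was at the start of the episode above 0.03 m).
It also fails if it takes over 72 s, if anything falls off the work surface, if the arm or the gripper's body presses on something with over 40 N, if the wrist force passes 120 N, or if a joint passes its speed limit or range.

## Robot

A 6-joint arm with a two-finger parallel gripper is mounted at the origin on a cart in front of the work surface, level with it; the furniture and walls round the work are solid. World frame = base frame: x ahead of the robot, y to its left, z up, the work surface at z = 0. Lengths are in mm, angles in degrees, forces in N, time in s.
With the tool pointing down it reaches from about 350 to 850 mm from the base axis. Payload 8.1 kg.
Tool frame: the origin (TCP) lies at the very end of the fingers, on their centre line; the grasp point (between the pads) lies 19 mm behind it; z points along the fingers, y is the line along which they close (so a half turn about z gives the same grasp; the last joint's range is limited). The gripper opens to 85 mm and grips with 20 to 120 N. Pads are 22 mm wide; open, the fingers measure 114 mm over their backs; the gripper's body (76 mm by 85 mm) begins 54 mm behind the grasp point. The pads swing forward as they close: fully open they stand 13 mm farther back than shut.
Start: joints at [59.45, 7.471, 85.268, -0, 87.261, -4.893], TCP at [259.77, 540.856, 231.292] pointing down, gripper open.
Joint ranges: [-169.43, 169.43], [-51.17, 129.36], [1.28, 143.12], [-76.62, 256.62], [0, 156.53], [-152.29, 152.29]. Speed limits (degrees/s): [136.94, 136.94, 159.86, 180, 180, 180].

## Interface

Orientations are given as [roll, pitch, yaw] about the fixed x, y, z axes, in that order (R = Rz(yaw) Ry(pitch) Rx(roll)).
In Python, from bench import sense, eyes, job, models gives the robot as it stands. The module is installed in compiled form; this text tells all that it offers.
- The arm moves only by the tool apply_moves, never from a script. Its argument "rows" is a list of rows, each a list of 6 numbers: the shift along the tool's x, y, z in mm, then the turn, a rotation vector about the tool's x, y, z in rad. In form: [[dx, dy, dz, rx, ry, rz], ...]. A call has exactly 5 rows; each row shifts and turns the commanded pose from where the row before left it, along the tool's axes as they then stand; what a row does not reach is not made up. A row lasts 1/8 s, in which the tool goes at most 62.5 mm and 10.7 degrees, less where a joint would pass 70% of its speed; a pose out of reach is approached as far as the arm can. A call is refused whole if a number of a shift passes 62.5 or a number of a turn 0.188, either way. A call with a gripper value outside its range is refused whole. "fingers" is the finger opening in mm, from 0 to 85.4, set as the call begins (left out, the last holds). The fingers move at their own pace and stop on an object; "grip_force" is the grip in N (left out, the last holds). Time passes only in rows, so rows that do not move let the fingers close, or fill a call up. It gives the time, the measured TCP pose, the force, the opening and the grip force at its end, in the units of the state.
- sense(): the state, without advancing time (a new reading comes with each control period).
- eyes.snapshot(name): name is "side" or "top"; returns (picture, depth): 480x640x3 uint8, red, green, blue; 480x640 float32, mm along the optical axis (not along the pixel's ray), 0 where there is no reading.
- eyes.get_calibration(name): a dict with "intrinsics" (3x3 intrinsics, pixels), "D" ([k1, k2, p1, p2, k3] as OpenCV has them; the pictures are not rectified), "R" (3x3) and "t" (3): a world point X has camera coordinates R X + t. Camera axes: x right, y down, z forward; pixel columns grow to the right and rows downward; lengths in mm; the calibration is good to about 2 mm. A picture is of the moment at which its call begins. get_calibration takes no time and is no camera call.
- job.hand_in(): hands the job in; it is judged then, once.
Trained networks look in the newest picture that a camera, given by its name, has taken for a name from the list of things; names that differ only in an ending like _2 or _b are one class to them, and where a whole thing is asked for, a point or a joint stands for the part that bears it (a point fixed in the world has none). Each returns a list of dicts, best first, with "confidence" (0 to 1); they miss things now and then, are a little off and sometimes report something else, mostly with a low value. They report only what shows in the picture. A call takes as long as a camera call. They do not tell look-alikes from the thing itself.
- models.boxes_of(name, camera): "xyz" ([x, y, z] in mm, in world coordinates, good to about 4 mm: the middle of the surface that is visible of it).
- models.cut_out(name, camera): "pixels" (480x640 bool, what is visible of it).
- models.place_of(name, camera): "xyz" ([x, y, z] in mm, in world coordinates, good to about 4 mm: a listed point, or the origin of a listed thing).
The state is a dict: "time": time; "joint_pos": joint angles; "qd": joint speeds; "joint_efforts": joint torques, N m; "tool_pos": TCP position; "tcp_rot": TCP orientation; "ft_force": force on the tool from outside, world axes, zero at the start; "wrist_torque": the same for the moment, N m; "finger_gap": finger opening in mm; "grip_force": force on a finger pad.
Only numpy, scipy, OpenCV 4.12 (cv2) and the standard library are available. Lean on these libraries where they do the work, as an engineer would, in place of code of your own. Each camera call takes 0.05 s, during which the arm holds its last target. There are 200 camera calls.

## Working session

There is one attempt and no reset: what is moved stays moved. The work goes in short steps, Python scripts to look and compute and a tool call to move; the robot and the scene stay as the last step left them, time stands still between calls to the robot, and variables do not carry over. Pictures are saved under pics/ and viewed, at most 10 in all, crops included, and the job is handed in when it is done.

Besides the shell and the picture viewer there is one more tool, called by a JSON object that holds its "api" and its "payload", one argument or row to a line. apply_moves: Moves the arm, as the interface text tells. Its arguments: {"type":"object","properties":{"rows":{"type":"array"},"fingers":{"type":"number"},"grip_force":{"type":"number"}},"required":["rows"]}

```bash
mkdir -p pics; python3 - <<'E'
from bench import sense, eyes, models
import cv2, numpy as np
ims=[]
for c in ("top","side"):
    im,d=eyes.snapshot(c); cv2.imwrite(f"pics/{c}0.png",im[:,:,::-1]); np.save(f"{c}_d.npy",d)
    for n in ("ball_center","roll","scale","pan","pan_grip","pan_mid","gift_box","tape_rule","tags","pad"):
        print(c,n,[(np.round(r["xyz"]).tolist(),round(r["confidence"],2)) for r in models.place_of(n,c)[:4]])
s=sense();print({k:np.round(v,2).tolist() for k,v in s.items()})
E
```

```text
top ball_center [([558.0, 324.0, 56.0], 0.88), ([454.0, 270.0, 20.0], 0.61)]
top roll [([558.0, 325.0, -3.0], 0.84)]
top scale [([373.0, -96.0, 0.0], 0.62)]
top pan [([578.0, -288.0, 72.0], 0.8)]
top pan_grip [([573.0, -181.0, 114.0], 0.94)]
top pan_mid [([573.0, -289.0, 98.0], 0.78)]
top gift_box [([552.0, 104.0, 5.0], 0.73)]
top tape_rule [([782.0, -71.0, -1.0], 0.79)]
top tags [([383.0, 64.0, 4.0], 0.73)]
top pad [([373.0, -96.0, 1.0], 0.57)]
side ball_center [([561.0, 322.0, 60.0], 0.71), ([458.0, 272.0, 24.0], 0.64)]
side roll [([559.0, 324.0, -1.0], 0.56)]
side scale [([577.0, -288.0, -1.0], 0.63), ([574.0, -176.0, 115.0], 0.58)]
side pan [([575.0, -286.0, 70.0], 0.8)]
side pan_grip [([574.0, -181.0, 115.0], 0.68)]
side pan_mid []
side gift_box [([550.0, 108.0, -2.0], 0.74), ([573.0, -177.0, 114.0], 0.66)]
side tape_rule [([777.0, -72.0, 1.0], 0.85), ([572.0, -283.0, 70.0], 0.65)]
side tags [([381.0, 62.0, 2.0], 0.8), ([561.0, 324.0, 1.0], 0.3)]
side pad [([375.0, -93.0, -4.0], 0.79)]
{'time': 1.1, 'joint_pos': [59.45, 7.47, 85.27, -0.0, 87.26, -4.89], 'qd': [0.02, -0.09, -0.05, -0.01, -0.01, 0.09], 'joint_efforts': [-0.0, -56.93, -50.09, -0.0, 0.0, -0.0], 'tool_pos': [259.79, 540.82, 231.27], 'tcp_rot': [-180.0, 0.0, 154.34], 'ft_force': [0.44, 0.14, -0.06], 'wrist_torque': [-0.01, -0.01, -0.02], 'grip_force': 0.0, 'finger_gap': 85.71}
```

View pics/top0.png

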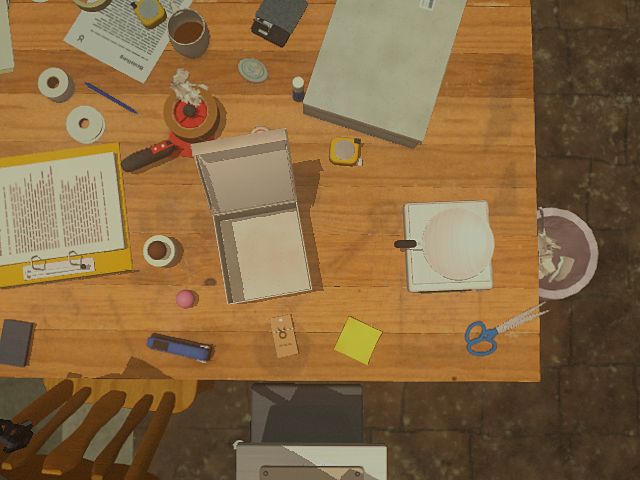

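View pics/side0.png

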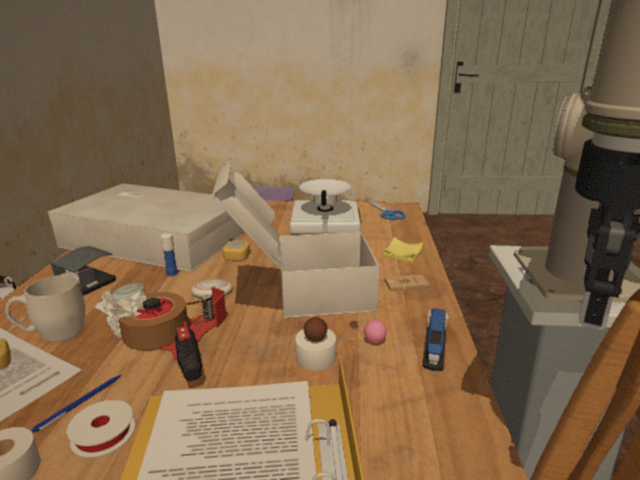

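The top view shows the dark ball on the roll at (158,250), the box at (265,255) with its lid behind it, and the scale with its pan at (455,243), grip at (405,244) pointing to +y. The side view agrees, and the pink ball is a decoy. Next I refine these positions with depth.

```bash
cat > h.py <<'E'
from bench import sense, eyes, models
import cv2, numpy as np
from scipy.optimize import least_squares
def cloud(c,d):
    k=eyes.get_calibration(c); h,w=d.shape
    u,v=np.meshgrid(np.arange(w),np.arange(h))
    p=cv2.undistortPoints(np.stack([u,v],-1).reshape(-1,1,2).astype(np.float64),k["intrinsics"],np.array(k["D"])).reshape(h,w,2)
    X=np.dstack([p[...,0]*d,p[...,1]*d,d])
    return (X-np.array(k["t"]).ravel())@np.array(k["R"])
def ballfit(P,r=20):
    f=lambda c:np.linalg.norm(P-c,axis=1)-r
    c0=P.mean(0)-[0,0,8]
    return least_squares(f,c0,loss="soft_l1",f_scale=1.5).x
def rect(P):
    return cv2.minAreaRect(P[:,:2].astype(np.float32))
E
python3 - <<'E'
from h import *
for c in ("top","side"):
    d=np.load(f"{c}_d.npy"); W=cloud(c,d); ok=d>0
    def near(x,y,r,z0,z1): return W[ok&(np.hypot(W[...,0]-x,W[...,1]-y)<r)&(W[...,2]>z0)&(W[...,2]<z1)]
    P=near(559,323,24,44,90); print(c,"ball",ballfit(P).round(1),len(P),P[:,2].max())
    P=near(574,-181,30,115,140); print("grip",len(P),P.mean(0).round(1),rect(P))
    P=near(576,-288,76,103,118); 
    f=lambda q:np.hypot(P[:,0]-q[0],P[:,1]-q[1])
    print("dish",len(P),rect(P))
    P=near(576,-288,150,38,54); print("scale",len(P),np.median(P[:,2]),rect(P))
    P=near(551,106,140,95,108); print("box",len(P),rect(P))
    P=near(559,323,45,30,46); print("roll",len(P),rect(P))
E
```

```text
top ball [558.  325.9  57.9] 314 82.93654751881044
grip 152 [ 570.7 -177.8  129.1] ((570.7201538085938, -179.2740936279297), (13.826536178588867, 40.888423919677734), 1.732908844947815)
dish 2401 ((573.3931884765625, -285.0187683105469), (143.03231811523438, 143.59808349609375), 18.491844177246094)
scale 2915 44.80307391838629 ((571.9835815429688, -283.8392333984375), (190.9645233154297, 176.52442932128906), 2.736103057861328)
box 586 ((556.294677734375, 105.49952697753906), (188.5250244140625, 174.93946838378906), 10.441160202026367)
roll 516 ((557.61083984375, 325.1956787109375), (66.22071075439453, 66.28300476074219), 49.87755584716797)
side ball [557.7 324.5  58.2] 477 78.78502865746835
grip 61 [ 570.7 -167.   126.4] ((571.3363037109375, -173.7913055419922), (12.688203811645508, 36.90253829956055), 2.8773980140686035)
dish 453 ((574.9529418945312, -285.6984558105469), (142.08753967285156, 141.8559112548828), 88.61651611328125)
scale 1389 46.85596410327219 ((573.4714965820312, -279.7578125), (189.22853088378906, 175.8445587158203), 4.199258327484131)
box 568 ((554.8023071289062, 105.8963623046875), (186.09994506835938, 177.86654663085938), 9.850395202636719)
roll 703 ((556.9028930664062, 331.1307373046875), (65.8000717163086, 59.501949310302734), 10.350375175476074)
```

```bash
cat >> h.py <<'E'
def plan(p,yaw,wps,dec=1):
    """wps: (x,y,z,yaw,nrows); eased straight legs; prints calls of 5 rows, tool pointing down"""
    p=np.array(p,float); rows=[]
    for *t,ty,n in wps:
        p0,y0=p.copy(),yaw
        for i in range(1,n+1):
            s=(1-np.cos(np.pi*i/n))/2
            g=p0+s*(np.array(t)-p0); gy=y0+s*(ty-y0); d=g-p
            c,sn=np.cos(np.radians(yaw)),np.sin(np.radians(yaw))
            r=[round(v,dec) for v in (c*d[0]+sn*d[1],sn*d[0]-c*d[1],-d[2])]
            rz=round(-np.radians(gy-yaw),3)
            rows.append([float(v)+0.0 for v in r]+[0,0,float(rz)])
            p=p+[c*r[0]+sn*r[1],sn*r[0]-c*r[1],-r[2]]; yaw-=np.degrees(rz)
    for i in range(0,len(rows),5): print(rows[i:i+5])
    print("end",p.round(1),round(yaw,2))
E
python3 - <<'E'
from h import *
plan([259.8,540.85,231.3],154.34,[(558,325,150,90,15),(558,325,44,90,10)])
E
```

```text
[[-4.0, -0.7, 0.9, 0, 0, 0.012], [-11.7, -2.0, 2.6, 0, 0, 0.037], [-19.1, -2.5, 4.3, 0, 0, 0.058], [-25.6, -1.8, 5.6, 0, 0, 0.079], [-31.2, 0.2, 6.9, 0, 0, 0.095]]
[[-34.9, 3.6, 7.8, 0, 0, 0.107], [-36.9, 7.8, 8.3, 0, 0, 0.115], [-36.4, 12.3, 8.5, 0, 0, 0.117], [-34.1, 16.1, 8.3, 0, 0, 0.115], [-29.8, 18.5, 7.8, 0, 0, 0.107]]
[[-24.6, 19.2, 6.9, 0, 0, 0.095], [-18.6, 17.7, 5.6, 0, 0, 0.079], [-12.9, 14.3, 4.3, 0, 0, 0.058], [-7.5, 9.3, 2.6, 0, 0, 0.037], [-2.4, 3.2, 0.9, 0, 0, 0.012]]
[[0.0, 0.0, 2.6, 0, 0, -0.0], [0.0, 0.0, 7.5, 0, 0, -0.0], [0.0, 0.0, 11.7, 0, 0, -0.0], [0.0, 0.0, 14.8, 0, 0, -0.0], [0.0, 0.0, 16.4, 0, 0, -0.0]]
[[0.0, 0.0, 16.4, 0, 0, -0.0], [0.0, 0.0, 14.8, 0, 0, -0.0], [0.0, 0.0, 11.7, 0, 0, -0.0], [0.0, 0.0, 7.5, 0, 0, -0.0], [0.0, 0.0, 2.6, 0, 0, -0.0]]
end [558. 325.  44.] 90.0
```

{"api": "apply_moves", "payload": {
  "rows": [
    [-4.0,-0.7,0.9,0,0,0.012],
    [-11.7,-2.0,2.6,0,0,0.037],
    [-19.1,-2.5,4.3,0,0,0.058],
    [-25.6,-1.8,5.6,0,0,0.079],
    [-31.2,0.2,6.9,0,0,0.095]
  ],
  "fingers": 85,
  "grip_force": 25
}}

```text
time: 1.72
tool_pos: [335.7, 485.6, 210.6]
tcp_rot: [-180.0, 0.0, 137.9]
ft_force: [-0.1, 0.3, 0.1]
finger_gap: 85.0
grip_force: 0.0
```

{"api": "apply_moves", "payload": {
  "rows": [
    [-34.9,3.6,7.8,0,0,0.107],
    [-36.9,7.8,8.3,0,0,0.115],
    [-36.4,12.3,8.5,0,0,0.117],
    [-34.1,16.1,8.3,0,0,0.115],
    [-29.8,18.5,7.8,0,0,0.107]
  ]
}}

```text
time: 2.35
tool_pos: [485.1, 376.7, 169.6]
tcp_rot: [-180.0, 0.0, 105.7]
ft_force: [0.0, 0.1, -0.3]
finger_gap: 85.0
grip_force: 0.0
```

{"api": "apply_moves", "payload": {
  "rows": [
    [-24.6,19.2,6.9,0,0,0.095],
    [-18.6,17.7,5.6,0,0,0.079],
    [-12.9,14.3,4.3,0,0,0.058],
    [-7.5,9.3,2.6,0,0,0.037],
    [-2.4,3.2,0.9,0,0,0.012]
  ]
}}

```text
time: 2.98
tool_pos: [558.3, 324.5, 149.8]
tcp_rot: [-180.0, 0.0, 89.9]
ft_force: [-0.3, -0.9, -0.0]
finger_gap: 85.1
grip_force: 0.0
```

{"api": "apply_moves", "payload": {
  "rows": [
    [0,0,2.6,0,0,0],
    [0,0,7.5,0,0,0],
    [0,0,11.7,0,0,0],
    [0,0,14.8,0,0,0],
    [0,0,16.4,0,0,0]
  ]
}}

```text
time: 3.6
tool_pos: [557.6, 325.0, 95.5]
tcp_rot: [-180.0, 0.0, 90.0]
ft_force: [-0.6, 0.1, 0.4]
finger_gap: 85.4
grip_force: 0.0
```

{"api": "apply_moves", "payload": {
  "rows": [
    [0,0,16.4,0,0,0],
    [0,0,14.8,0,0,0],
    [0,0,11.7,0,0,0],
    [0,0,7.5,0,0,0],
    [0,0,2.6,0,0,0]
  ]
}}

```text
time: 4.22
tool_pos: [557.9, 324.9, 43.5]
tcp_rot: [-180.0, 0.0, 90.0]
ft_force: [0.2, 1.1, 0.3]
finger_gap: 84.6
grip_force: 0.0
```

```bash
python3 - <<'E'
from h import *
im,d=eyes.snapshot("side"); s=sense(); print(s["tool_pos"],s["ft_force"])
cv2.imwrite("pics/s1.png",cv2.resize(im[250:400,230:430,::-1],(800,600)))
E
```

```text
[557.95607149 324.93545709  43.61101756] [-0.42346023 -0.25596885  0.10825226]
```

View pics/s1.png

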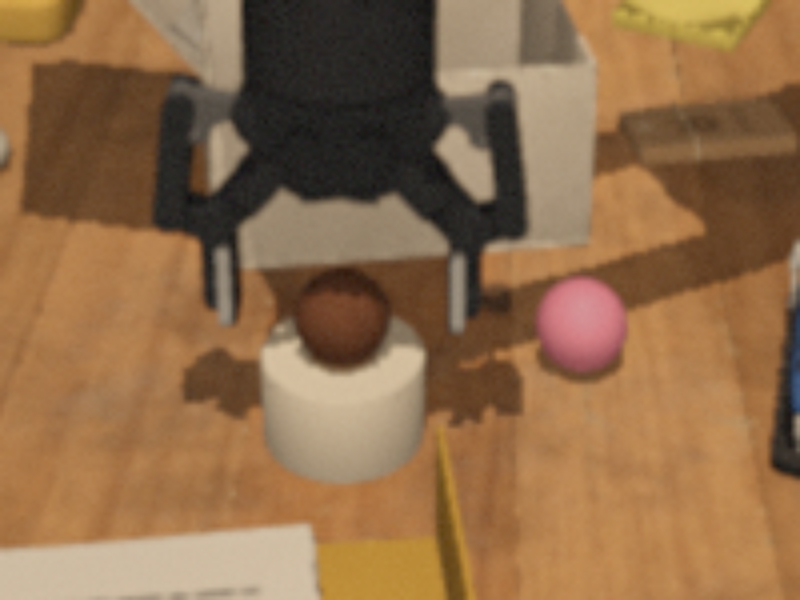

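The open fingers stand either side of the dark ball at (343,318), with the tips near (228,318) and (458,325). I go down 3 mm and close.

{"api": "apply_moves", "payload": {
  "rows": [
    [0,0,3,0,0,0],
    [0,0,0,0,0,0],
    [0,0,0,0,0,0],
    [0,0,0,0,0,0],
    [0,0,0,0,0,0]
  ],
  "fingers": 30,
  "grip_force": 25
}}

```text
time: 4.9
tool_pos: [558.2, 325.1, 41.4]
tcp_rot: [180.0, -0.0, 90.0]
ft_force: [0.0, -0.5, 2.4]
finger_gap: 37.9
grip_force: 25.0
```

{"api": "apply_moves", "payload": {
  "rows": [
    [0,0,0,0,0,0],
    [0,0,0,0,0,0],
    [0,0,0,0,0,0],
    [0,0,0,0,0,0],
    [0,0,0,0,0,0]
  ]
}}

```text
time: 5.52
tool_pos: [558.2, 325.1, 41.2]
tcp_rot: [180.0, -0.0, 90.0]
ft_force: [-0.4, 0.8, 4.8]
finger_gap: 38.4
grip_force: 25.0
```

```bash
python3 - <<'E'
from h import *
im,d=eyes.snapshot("side"); s=sense(); print(s["tool_pos"],s["ft_force"],s["finger_gap"])
cv2.imwrite("pics/s2.png",cv2.resize(im[270:390,250:410,::-1],(800,600),interpolation=cv2.INTER_CUBIC))
E
```

```text
[558.18945949 325.08804013  41.22711399] [ 0.24759164 -0.27765984  4.10827377] 38.165040640552355
```

View pics/s2.png

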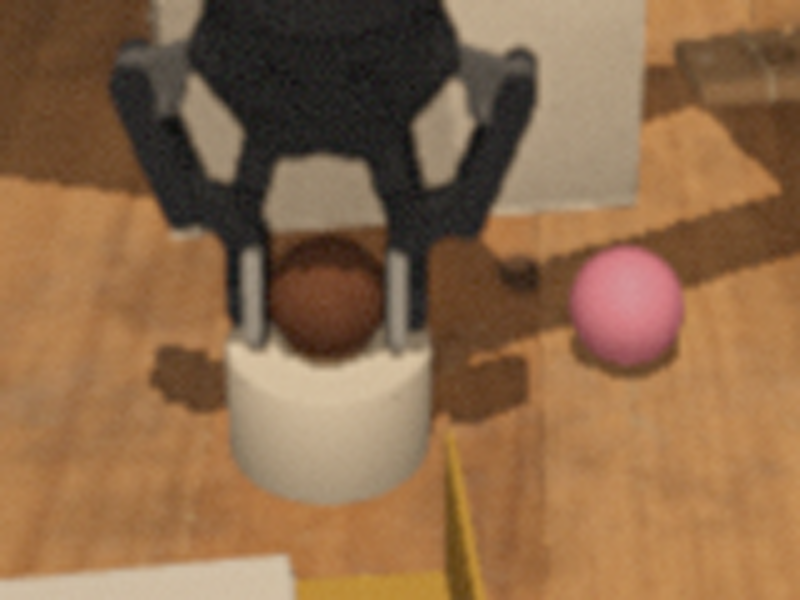

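The ball sits between both pads at (328,297). I plan the lift, the carry and the lowering.

```bash
python3 - <<'E'
from h import *
plan([558,325,41],90,[(540,325,230,90,15),(574,-286,230,90,25),(574,-286,130,90,10)])
E
```

```text
[[0.0, -0.2, -2.1, 0, 0, -0.0], [0.0, -0.6, -6.1, 0, 0, -0.0], [0.0, -0.9, -9.8, 0, 0, -0.0], [0.0, -1.3, -13.3, 0, 0, -0.0], [0.0, -1.5, -16.0, 0, 0, -0.0]]
[[0.0, -1.7, -18.0, 0, 0, -0.0], [0.0, -1.9, -19.3, 0, 0, -0.0], [0.0, -1.8, -19.8, 0, 0, -0.0], [0.0, -1.9, -19.3, 0, 0, -0.0], [0.0, -1.7, -18.0, 0, 0, -0.0]]
[[0.0, -1.5, -16.0, 0, 0, -0.0], [0.0, -1.3, -13.3, 0, 0, -0.0], [0.0, -0.9, -9.8, 0, 0, -0.0], [0.0, -0.6, -6.1, 0, 0, -0.0], [0.0, -0.2, -2.1, 0, 0, -0.0]]
[[-2.4, 0.1, 0.0, 0, 0, -0.0], [-7.2, 0.4, 0.0, 0, 0, -0.0], [-11.9, 0.7, 0.0, 0, 0, -0.0], [-16.3, 0.9, 0.0, 0, 0, -0.0], [-20.5, 1.1, 0.0, 0, 0, -0.0]]
[[-24.5, 1.4, 0.0, 0, 0, -0.0], [-28.0, 1.6, 0.0, 0, 0, -0.0], [-31.0, 1.7, 0.0, 0, 0, -0.0], [-33.6, 1.9, 0.0, 0, 0, -0.0], [-35.7, 1.9, 0.0, 0, 0, -0.0]]
[[-37.2, 2.1, 0.0, 0, 0, -0.0], [-38.0, 2.1, 0.0, 0, 0, -0.0], [-38.4, 2.2, 0.0, 0, 0, -0.0], [-38.0, 2.1, 0.0, 0, 0, -0.0], [-37.2, 2.1, 0.0, 0, 0, -0.0]]
[[-35.7, 1.9, 0.0, 0, 0, -0.0], [-33.6, 1.9, 0.0, 0, 0, -0.0], [-31.0, 1.7, 0.0, 0, 0, -0.0], [-28.0, 1.6, 0.0, 0, 0, -0.0], [-24.5, 1.4, 0.0, 0, 0, -0.0]]
[[-20.5, 1.1, 0.0, 0, 0, -0.0], [-16.3, 0.9, 0.0, 0, 0, -0.0], [-11.9, 0.7, 0.0, 0, 0, -0.0], [-7.2, 0.4, 0.0, 0, 0, -0.0], [-2.4, 0.1, 0.0, 0, 0, -0.0]]
[[0.0, 0.0, 2.4, 0, 0, -0.0], [0.0, 0.0, 7.1, 0, 0, -0.0], [0.0, 0.0, 11.1, 0, 0, -0.0], [0.0, 0.0, 13.9, 0, 0, -0.0], [0.0, 0.0, 15.5, 0, 0, -0.0]]
[[0.0, 0.0, 15.5, 0, 0, -0.0], [0.0, 0.0, 13.9, 0, 0, -0.0], [0.0, 0.0, 11.1, 0, 0, -0.0], [0.0, 0.0, 7.1, 0, 0, -0.0], [0.0, 0.0, 2.4, 0, 0, -0.0]]
end [ 574. -286.  130.] 90.0
```

{"api": "apply_moves", "payload": {
  "rows": [
    [0,0,-2,0,0,0],
    [0,0,-4,0,0,0],
    [0,0,-6,0,0,0],
    [0,0,-6,0,0,0],
    [0,0,-2,0,0,0]
  ]
}}

```text
time: 6.2
tool_pos: [558.5, 325.2, 61.9]
tcp_rot: [179.9, -0.0, 90.0]
ft_force: [-0.2, 0.2, -0.3]
finger_gap: 38.7
grip_force: 25.1
```

{"api": "apply_moves", "payload": {
  "rows": [
    [0,-1.8,-5,0,0,0],
    [0,-1.8,-12,0,0,0],
    [0,-1.8,-18,0,0,0],
    [0,-1.8,-23,0,0,0],
    [0,-1.8,-26,0,0,0]
  ]
}}

```text
time: 6.82
tool_pos: [548.9, 325.0, 146.9]
tcp_rot: [180.0, -0.0, 90.0]
ft_force: [0.1, 0.6, 0.5]
finger_gap: 38.4
grip_force: 25.2
```

{"api": "apply_moves", "payload": {
  "rows": [
    [0,-1.8,-26,0,0,0],
    [0,-1.8,-23,0,0,0],
    [0,-1.8,-18,0,0,0],
    [0,-1.8,-12,0,0,0],
    [0,-1.8,-6,0,0,0]
  ]
}}

```text
time: 7.45
tool_pos: [540.0, 325.0, 230.8]
tcp_rot: [180.0, -0.0, 90.0]
ft_force: [0.3, -1.1, 0.1]
finger_gap: 38.5
grip_force: 25.2
```

{"api": "apply_moves", "payload": {
  "rows": [
    [-2.4,0.1,0.0,0,0,0],
    [-7.2,0.4,0.0,0,0,0],
    [-11.9,0.7,0.0,0,0,0],
    [-16.3,0.9,0.0,0,0,0],
    [-20.5,1.1,0.0,0,0,0]
  ]
}}

```text
time: 8.07
tool_pos: [543.2, 265.2, 229.8]
tcp_rot: [-180.0, 0.0, 90.0]
ft_force: [0.4, -0.8, -0.1]
finger_gap: 38.5
grip_force: 25.2
```

{"api": "apply_moves", "payload": {
  "rows": [
    [-24.5,1.4,0.0,0,0,0],
    [-28.0,1.6,0.0,0,0,0],
    [-31.0,1.7,0.0,0,0,0],
    [-33.6,1.9,0.0,0,0,0],
    [-35.7,1.9,0.0,0,0,0]
  ]
}}

```text
time: 8.7
tool_pos: [551.5, 111.7, 230.1]
tcp_rot: [180.0, 0.0, 90.0]
ft_force: [-0.5, 0.5, -0.1]
finger_gap: 38.4
grip_force: 25.2
```

{"api": "apply_moves", "payload": {
  "rows": [
    [-37.2,2.1,0.0,0,0,0],
    [-38.0,2.1,0.0,0,0,0],
    [-38.4,2.2,0.0,0,0,0],
    [-38.0,2.1,0.0,0,0,0],
    [-37.2,2.1,0.0,0,0,0]
  ]
}}

```text
time: 9.32
tool_pos: [561.7, -77.3, 230.1]
tcp_rot: [180.0, 0.0, 89.9]
ft_force: [-0.5, 0.6, -0.4]
finger_gap: 38.4
grip_force: 25.2
```

{"api": "apply_moves", "payload": {
  "rows": [
    [-35.7,1.9,0.0,0,0,0],
    [-33.6,1.9,0.0,0,0,0],
    [-31.0,1.7,0.0,0,0,0],
    [-28.0,1.6,0.0,0,0,0],
    [-24.5,1.4,0.0,0,0,0]
  ]
}}

```text
time: 9.95
tool_pos: [570.0, -229.8, 230.1]
tcp_rot: [180.0, 0.0, 89.9]
ft_force: [-0.4, 0.1, -0.3]
finger_gap: 38.7
grip_force: 25.2
```

{"api": "apply_moves", "payload": {
  "rows": [
    [-20.5,1.1,0.0,0,0,0],
    [-16.3,0.9,0.0,0,0,0],
    [-11.9,0.7,0.0,0,0,0],
    [-7.2,0.4,0.0,0,0,0],
    [-2.4,0.1,0.0,0,0,0]
  ]
}}

```text
time: 10.58
tool_pos: [574.1, -286.1, 229.9]
tcp_rot: [-180.0, -0.0, 90.0]
ft_force: [-1.4, -0.5, 0.2]
finger_gap: 38.4
grip_force: 25.2
```

{"api": "apply_moves", "payload": {
  "rows": [
    [0,0,4,0,0,0],
    [0,0,12,0,0,0],
    [0,0,16,0,0,0],
    [0,0,18,0,0,0],
    [0,0,18,0,0,0]
  ]
}}

```text
time: 11.2
tool_pos: [573.6, -285.7, 160.0]
tcp_rot: [-179.9, -0.0, 90.0]
ft_force: [-0.1, 0.1, -0.2]
finger_gap: 38.8
grip_force: 25.2
```

{"api": "apply_moves", "payload": {
  "rows": [
    [0,0,14,0,0,0],
    [0,0,10,0,0,0],
    [0,0,6,0,0,0],
    [0,0,2,0,0,0],
    [0,0,0,0,0,0]
  ]
}}

```text
time: 11.82
tool_pos: [574.2, -286.2, 130.4]
tcp_rot: [180.0, 0.0, 90.0]
ft_force: [0.5, -0.4, -0.6]
finger_gap: 38.2
grip_force: 25.2
```

```bash
python3 - <<'E'
from h import *
im,d=eyes.snapshot("side"); s=sense(); print(s["tool_pos"],s["ft_force"],s["finger_gap"])
print(models.place_of("ball_center","side"))
m=models.cut_out("ball_center","side")
W=cloud("side",d)
for r in m[:2]:
    P=W[r["pixels"]&(d>0)]; print(r["confidence"],len(P),P.mean(0),ballfit(P))
cv2.imwrite("pics/s3.png",cv2.resize(im[120:240,245:405,::-1],(800,600),interpolation=cv2.INTER_CUBIC))
E
```

```text
[ 574.32615848 -286.2514624   130.63115308] [0.09922087 0.29246743 0.25544318] 38.263727712130034
[{'xyz': [459.0, 269.3, 23.5], 'confidence': 0.68}, {'xyz': [578.3, -284.5, 149.9], 'confidence': 0.46}, {'xyz': [577.9, -286.2, -3.3], 'confidence': 0.34}]
0.72 414 [457.64620242 280.71891467  28.5306763 ] [457.24140533 269.76165179  21.42528077]
0.61 161 [ 573.0712704  -272.62169077  151.06219964] [ 573.32494029 -285.78483594  147.74474415]
```

View pics/s3.png

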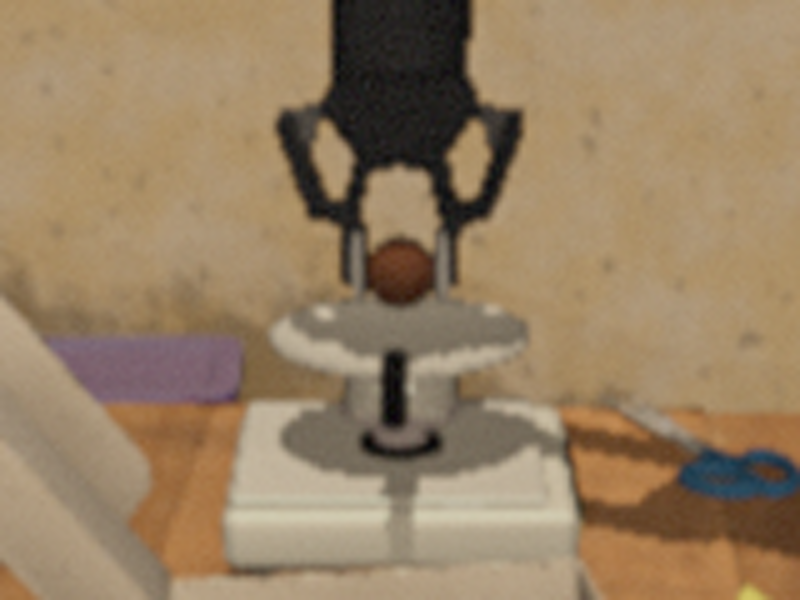

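The ball at (400,270) is held centred over the pan, about 17 mm above the TCP. I lower it and release.

{"api": "apply_moves", "payload": {
  "rows": [
    [0,0,5,0,0,0],
    [0,0,8,0,0,0],
    [0,0,8,0,0,0],
    [0,0,4,0,0,0],
    [0,0,2,0,0,0]
  ]
}}

```text
time: 12.6
tool_pos: [573.8, -285.9, 102.4]
tcp_rot: [-180.0, -0.0, 90.0]
ft_force: [-0.8, 0.4, -0.5]
finger_gap: 38.7
grip_force: 25.2
```

{"api": "apply_moves", "payload": {
  "rows": [
    [0,0,0,0,0,0],
    [0,0,0,0,0,0],
    [0,0,0,0,0,0],
    [0,0,0,0,0,0],
    [0,0,0,0,0,0]
  ],
  "fingers": 60
}}

```text
time: 13.22
tool_pos: [574.0, -286.1, 103.1]
tcp_rot: [180.0, 0.0, 90.0]
ft_force: [0.7, -0.5, -0.8]
finger_gap: 59.8
grip_force: 0.0
```

```bash
python3 - <<'E'
from h import *
im,d=eyes.snapshot("side"); s=sense(); print(s["tool_pos"],s["ft_force"],s["finger_gap"])
m=models.cut_out("ball_center","side")
W=cloud("side",d)
for r in m[:2]:
    P=W[r["pixels"]&(d>0)]; print(r["confidence"],len(P),P.mean(0),ballfit(P))
E
```

```text
[ 574.0186728  -286.01111647  103.06909635] [-0.82192379 -0.95614536 -0.60260583] 59.80536440942538
0.89 405 [457.9474265  281.45766774  28.58661342] [457.33931131 269.71821696  21.34842816]
0.71 158 [ 572.5275067  -300.9256549   115.23174723] [ 570.40982388 -259.44584557  129.62286751]
```

{"api": "apply_moves", "payload": {
  "rows": [
    [0,0,-3,0,0,0],
    [0,0,-12,0,0,0],
    [0,0,-20,0,0,0],
    [0,0,-25,0,0,0],
    [0,0,-25,0,0,0]
  ]
}}

```text
time: 13.95
tool_pos: [574.4, -286.3, 190.8]
tcp_rot: [179.9, 0.1, 90.0]
ft_force: [-0.5, -0.6, -0.4]
finger_gap: 59.9
grip_force: 0.0
```

{"api": "apply_moves", "payload": {
  "rows": [
    [10,0,-10,0,0,0],
    [20,0,-5,0,0,0],
    [26,-1,0,0,0,-0.01],
    [30,-1,0,0,0,-0.01],
    [20,-1,0,0,0,-0.01]
  ],
  "fingers": 50
}}

```text
time: 14.58
tool_pos: [569.6, -177.0, 201.8]
tcp_rot: [-179.9, -0.1, 91.9]
ft_force: [0.3, -0.6, -0.4]
finger_gap: 50.1
grip_force: 0.0
```

```bash
python3 - <<'E'
from h import *
im,d=eyes.snapshot("top"); s=sense(); print(s["tool_pos"],s["tcp_rot"],s["ft_force"],s["finger_gap"])
W=cloud("top",d); ok=d>0
def near(x,y,r,z0,z1): return W[ok&(np.hypot(W[...,0]-x,W[...,1]-y)<r)&(W[...,2]>z0)&(W[...,2]<z1)]
P=near(574,-286,60,114,145); print("ball",len(P),ballfit(P) if len(P) else 0)
P=near(574,-286,76,103,114);print("dish",rect(P))
P=near(571,-180,28,118,136);print("grip",len(P),rect(P))
cv2.imwrite("pics/t1.png",cv2.resize(im[180:300,370:530,::-1],(800,600),interpolation=cv2.INTER_CUBIC))
E
```

```text
[ 569.69676363 -175.23104697  202.00545001] [-1.79908341e+02 -1.22494357e-01  9.19476960e+01] [1.98227147 1.48762638 0.3688142 ] 50.14139341108975
ball 0 0
dish ((521.7754516601562, -275.4973449707031), (39.99546432495117, 99.51075744628906), 0.36890488862991333)
grip 4 ((573.6101684570312, -159.67996215820312), (1.0874637365341187, 3.5329062938690186), 89.60086059570312)
```

View pics/t1.png

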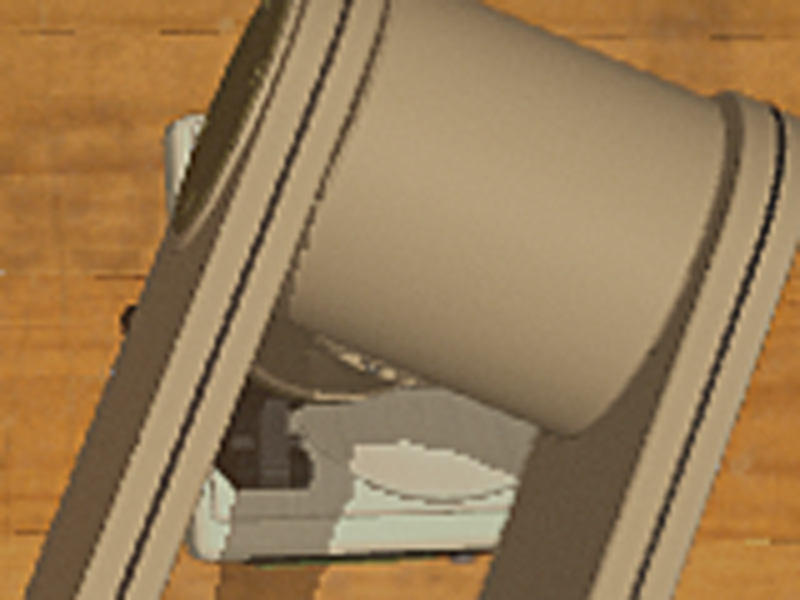

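The arm hides the pan in the top view, so I check from the side.

```bash
python3 - <<'E'
from h import *
im,d=eyes.snapshot("side"); s=sense(); print(s["tool_pos"],s["tcp_rot"])
print([(r["xyz"],r["confidence"]) for n in ("ball_center","pan_grip","pan_mid") for r in models.place_of(n,"side")[:3]])
W=cloud("side",d)
for r in models.cut_out("ball_center","side")[:3]:
    P=W[r["pixels"]&(d>0)]; print(r["confidence"],len(P),ballfit(P))
ok=d>0
P=W[ok&(np.hypot(W[...,0]-571,W[...,1]+180)<30)&(W[...,2]>112)&(W[...,2]<136)];print("grip",len(P),rect(P),P[:,0].mean())
cv2.imwrite("pics/s4.png",cv2.resize(im[120:240,245:405,::-1],(800,600),interpolation=cv2.INTER_CUBIC))
E
```

```text
[ 569.92277444 -176.89592294  202.27792051] [-1.79936019e+02 -6.24895535e-02  9.19177852e+01]
[([572.8, -288.7, 118.2], 0.7), ([459.1, 272.1, 21.6], 0.58), ([573.6, -181.7, 113.9], 0.56), ([577.8, -287.5, 95.1], 0.71), ([554.4, 108.1, -4.5], 0.53)]
0.94 406 [457.33417035 269.82830528  21.40260228]
0.66 143 [ 573.27998973 -285.87012284  118.09762177]
0.18 446 [774.94942164 -51.25842281  19.88967862]
grip 72 ((571.7839965820312, -180.2493133544922), (17.974353790283203, 50.04241180419922), 2.768937349319458) 570.5135652002268
```

View pics/s4.png

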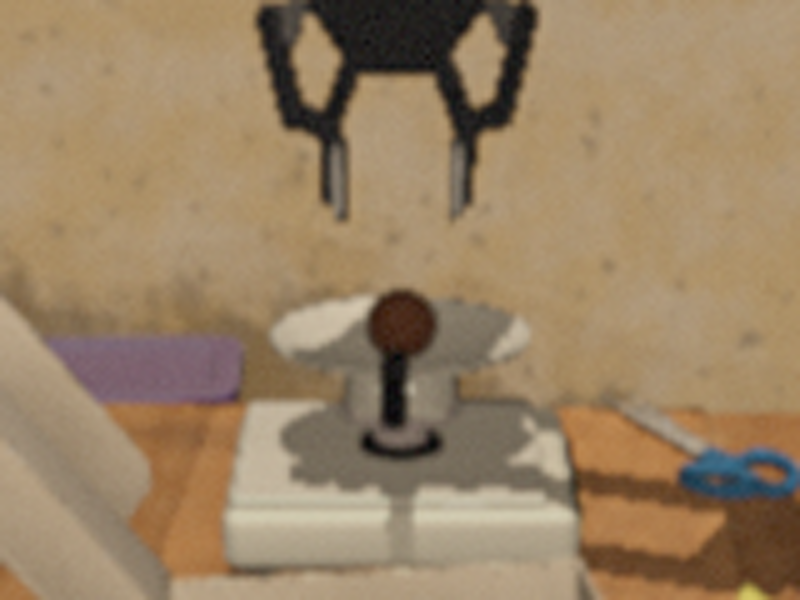

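The ball at (402,322) rests in the middle of the pan, and the grip at (395,385) lies below the gripper. I descend and close.

{"api": "apply_moves", "payload": {
  "rows": [
    [0,0,5,0,0,0],
    [0,0,12,0,0,0],
    [0,0,16,0,0,0],
    [0,0,17,0,0,0],
    [0,0,10,0,0,0]
  ]
}}

```text
time: 15.5
tool_pos: [569.4, -179.7, 140.7]
tcp_rot: [-179.9, -0.1, 91.7]
ft_force: [-0.3, -0.0, -0.3]
finger_gap: 50.3
grip_force: 0.0
```

```bash
python3 -c "
from h import *
s=sense();print(s['tool_pos'],s['tcp_rot'])"
```

```text
[ 569.35183774 -179.70772212  140.68437668] [-1.79864398e+02 -5.94761135e-02  9.17159494e+01]
```

{"api": "apply_moves", "payload": {
  "rows": [
    [0,1.4,8,0,0,0],
    [0,0,12,0,0,0],
    [0,0,14,0,0,0],
    [0,0,9,0,0,0],
    [0,0,3,0,0,0]
  ]
}}

```text
time: 16.12
tool_pos: [571.2, -179.8, 96.0]
tcp_rot: [-179.9, -0.0, 91.7]
ft_force: [-0.4, -0.2, -0.2]
finger_gap: 50.1
grip_force: 0.0
```

{"api": "apply_moves", "payload": {
  "rows": [
    [0,0,0,0,0,0],
    [0,0,0,0,0,0],
    [0,0,0,0,0,0],
    [0,0,0,0,0,0],
    [0,0,0,0,0,0]
  ],
  "fingers": 25,
  "grip_force": 100
}}

```text
time: 16.75
tool_pos: [571.8, -180.0, 97.1]
tcp_rot: [180.0, 0.0, 91.7]
ft_force: [0.2, 0.5, 0.1]
finger_gap: 25.2
grip_force: 0.0
```

{"api": "apply_moves", "payload": {
  "rows": [
    [0,0,0,0,0,0],
    [0,0,0,0,0,0],
    [0,0,0,0,0,0],
    [0,0,0,0,0,0],
    [0,0,0,0,0,0]
  ],
  "fingers": 5
}}

```text
time: 17.38
tool_pos: [571.7, -179.9, 97.0]
tcp_rot: [-180.0, -0.0, 91.7]
ft_force: [-0.8, 1.1, 1.2]
finger_gap: 12.7
grip_force: 108.8
```

```bash
python3 -c "
from h import *
s=sense();print(s['tool_pos'],s['tcp_rot'],s['ft_force'],s['wrist_torque'],s['finger_gap'],s['joint_pos'])"
```

```text
[ 571.66336715 -179.9253604    97.00176405] [-1.79995739e+02 -8.50629090e-03  9.17191707e+01] [-0.7621958   1.09897203  1.24542283] [ 0.20936566  0.18082028 -0.09075468] 12.72658741301833 [-2.23754035e+01  1.31294136e+01  9.33161494e+01  6.28240964e-03
  7.35617995e+01 -2.40963527e+01]
```

The pan is held with low forces. I turn it about the pan axis, at a 106 mm radius.

{"api": "apply_moves", "payload": {
  "rows": [
    [0,-2.1,0,0,0,-0.02],
    [-0.1,-5.3,0,0,0,-0.05],
    [-0.3,-7.94,0,0,0,-0.075],
    [-0.3,-7.94,0,0,0,-0.075],
    [-0.3,-7.94,0,0,0,-0.075]
  ]
}}

```text
time: 18.0
tool_pos: [540.9, -185.5, 97.0]
tcp_rot: [180.0, 0.0, 108.8]
ft_force: [0.4, 0.4, -0.1]
finger_gap: 12.9
grip_force: 108.9
```

{"api": "apply_moves", "payload": {
  "rows": [
    [-0.3,-7.94,0,0,0,-0.075],
    [-0.3,-7.94,0,0,0,-0.075],
    [-0.3,-7.94,0,0,0,-0.075],
    [-0.3,-7.94,0,0,0,-0.075],
    [-0.3,-7.94,0,0,0,-0.075]
  ]
}}

```text
time: 18.62
tool_pos: [506.5, -204.8, 97.0]
tcp_rot: [180.0, 0.0, 130.3]
ft_force: [0.5, 1.0, 0.1]
finger_gap: 12.5
grip_force: 108.9
```

{"api": "apply_moves", "payload": {
  "rows": [
    [-0.3,-7.94,0,0,0,-0.075],
    [-0.3,-7.94,0,0,0,-0.075],
    [-0.3,-7.94,0,0,0,-0.075],
    [-0.3,-7.94,0,0,0,-0.075],
    [-0.3,-7.94,0,0,0,-0.075]
  ]
}}

```text
time: 19.25
tool_pos: [481.5, -235.5, 97.0]
tcp_rot: [180.0, 0.0, 151.8]
ft_force: [0.1, 1.4, 1.1]
finger_gap: 12.6
grip_force: 108.9
```

{"api": "apply_moves", "payload": {
  "rows": [
    [-0.3,-7.94,0,0,0,-0.075],
    [-0.3,-7.94,0,0,0,-0.075],
    [-0.3,-7.94,0,0,0,-0.075],
    [-0.3,-7.94,0,0,0,-0.075],
    [-0.3,-7.94,0,0,0,-0.075]
  ]
}}

```text
time: 19.88
tool_pos: [469.5, -273.2, 97.0]
tcp_rot: [180.0, -0.0, 173.3]
ft_force: [-0.9, 1.0, 1.3]
finger_gap: 12.9
grip_force: 109.0
```

{"api": "apply_moves", "payload": {
  "rows": [
    [-0.2,-6.4,0,0,0,-0.06],
    [-0.1,-5.3,0,0,0,-0.05],
    [0,-3.2,0,0,0,-0.03],
    [0,-1.2,0,0,0,-0.011],
    [0,0,0,0,0,0]
  ]
}}

```text
time: 20.5
tool_pos: [468.8, -289.2, 97.0]
tcp_rot: [-180.0, -0.0, -178.3]
ft_force: [-0.7, 1.8, 1.0]
finger_gap: 12.7
grip_force: 108.9
```

```bash
python3 - <<'E'
from h import *
im,d=eyes.snapshot("side"); s=sense(); print(s["tool_pos"],s["tcp_rot"],s['ft_force'],s['wrist_torque'],s['joint_pos'])
W=cloud("side",d)
for r in models.cut_out("ball_center","side")[:3]:
    P=W[r["pixels"]&(d>0)]; print(r["confidence"],len(P),ballfit(P))
P=W[(d>0)&(np.hypot(W[...,0]-574,W[...,1]+286)<76)&(W[...,2]>103)&(W[...,2]<116)];print("dish",rect(P))
E
```

```text
[ 468.8511329  -289.17719308   97.00542367] [-1.79993445e+02 -5.21514442e-03 -1.78293620e+02] [-2.11062634  1.0038191   1.11708333] [0.15906009 0.21768772 0.07843239] [-3.69929159e+01  5.97720347e+00  1.01323629e+02 -8.77364557e-03
  7.26991390e+01 -1.28696687e+02]
0.72 369 [457.16007146 269.67917407  21.19577976]
0.6 158 [ 573.67763918 -286.1402853   117.99675187]
dish ((572.2718505859375, -284.5600891113281), (145.26377868652344, 144.93804931640625), 5.731538772583008)
```

The quarter turn is done and the ball is central. I lift slowly and watch the force.

{"api": "apply_moves", "payload": {
  "rows": [
    [0,0,-0.5,0,0,0],
    [0,0,-1,0,0,0],
    [0,0,-1.5,0,0,0],
    [0,0,-1.5,0,0,0],
    [0,0,-0.5,0,0,0]
  ]
}}

```text
time: 21.22
tool_pos: [469.0, -289.3, 102.2]
tcp_rot: [-180.0, 0.0, -178.3]
ft_force: [0.5, 0.9, -2.4]
finger_gap: 12.9
grip_force: 109.0
```

The wrist carries just the weight of pan and ball, so the pan is free. I plan the lift and a smooth carry.

```bash
python3 - <<'E'
from h import *
plan([469,-289.2,102],181.7,[(469,-289.2,168,181.7,15),(442,103,168,181.7,40)])
E
```

```text
[[0.0, 0.0, -0.7, 0, 0, -0.0], [0.0, 0.0, -2.2, 0, 0, -0.0], [0.0, 0.0, -3.4, 0, 0, -0.0], [0.0, 0.0, -4.6, 0, 0, -0.0], [0.0, 0.0, -5.6, 0, 0, -0.0]]
[[0.0, 0.0, -6.3, 0, 0, -0.0], [0.0, 0.0, -6.8, 0, 0, -0.0], [0.0, 0.0, -6.8, 0, 0, -0.0], [0.0, 0.0, -6.8, 0, 0, -0.0], [0.0, 0.0, -6.3, 0, 0, -0.0]]
[[0.0, 0.0, -5.6, 0, 0, -0.0], [0.0, 0.0, -4.6, 0, 0, -0.0], [0.0, 0.0, -3.4, 0, 0, -0.0], [0.0, 0.0, -2.2, 0, 0, -0.0], [0.0, 0.0, -0.7, 0, 0, -0.0]]
[[0.0, 0.6, 0.0, 0, 0, -0.0], [0.1, 1.8, 0.0, 0, 0, -0.0], [0.1, 3.0, 0.0, 0, 0, -0.0], [0.2, 4.2, 0.0, 0, 0, -0.0], [0.2, 5.4, 0.0, 0, 0, -0.0]]
[[0.2, 6.4, 0.0, 0, 0, -0.0], [0.3, 7.5, 0.0, 0, 0, -0.0], [0.4, 8.6, 0.0, 0, 0, -0.0], [0.3, 9.6, 0.0, 0, 0, -0.0], [0.4, 10.4, 0.0, 0, 0, -0.0]]
[[0.5, 11.4, 0.0, 0, 0, -0.0], [0.5, 12.1, 0.0, 0, 0, -0.0], [0.5, 12.8, 0.0, 0, 0, -0.0], [0.5, 13.4, 0.0, 0, 0, -0.0], [0.5, 14.0, 0.0, 0, 0, -0.0]]
[[0.6, 14.5, 0.0, 0, 0, -0.0], [0.6, 14.9, 0.0, 0, 0, -0.0], [0.6, 15.1, 0.0, 0, 0, -0.0], [0.6, 15.3, 0.0, 0, 0, -0.0], [0.6, 15.4, 0.0, 0, 0, -0.0]]
[[0.6, 15.4, 0.0, 0, 0, -0.0], [0.6, 15.3, 0.0, 0, 0, -0.0], [0.6, 15.2, 0.0, 0, 0, -0.0], [0.5, 14.8, 0.0, 0, 0, -0.0], [0.6, 14.5, 0.0, 0, 0, -0.0]]
[[0.6, 14.0, 0.0, 0, 0, -0.0], [0.5, 13.4, 0.0, 0, 0, -0.0], [0.5, 12.9, 0.0, 0, 0, -0.0], [0.5, 12.1, 0.0, 0, 0, -0.0], [0.4, 11.3, 0.0, 0, 0, -0.0]]
[[0.4, 10.5, 0.0, 0, 0, -0.0], [0.4, 9.5, 0.0, 0, 0, -0.0], [0.3, 8.6, 0.0, 0, 0, -0.0], [0.3, 7.5, 0.0, 0, 0, -0.0], [0.3, 6.5, 0.0, 0, 0, -0.0]]
[[0.2, 5.3, 0.0, 0, 0, -0.0], [0.1, 4.2, 0.0, 0, 0, -0.0], [0.2, 3.0, 0.0, 0, 0, -0.0], [0.0, 1.8, 0.0, 0, 0, -0.0], [0.1, 0.6, 0.0, 0, 0, -0.0]]
end [442. 103. 168.] 181.7
```

{"api": "apply_moves", "payload": {
  "rows": [
    [0,0,-0.7,0,0,0],
    [0,0,-2.2,0,0,0],
    [0,0,-3.4,0,0,0],
    [0,0,-4.6,0,0,0],
    [0,0,-5.6,0,0,0]
  ]
}}

```text
time: 21.85
tool_pos: [468.9, -289.2, 118.9]
tcp_rot: [-180.0, 0.0, -178.3]
ft_force: [-0.1, 0.4, -2.6]
finger_gap: 12.6
grip_force: 109.1
```

{"api": "apply_moves", "payload": {
  "rows": [
    [0,0,-6.3,0,0,0],
    [0,0,-6.8,0,0,0],
    [0,0,-6.8,0,0,0],
    [0,0,-6.8,0,0,0],
    [0,0,-6.3,0,0,0]
  ]
}}

```text
time: 22.48
tool_pos: [468.9, -289.2, 152.0]
tcp_rot: [-180.0, 0.0, -178.3]
ft_force: [0.7, -0.3, -2.1]
finger_gap: 12.8
grip_force: 109.0
```

{"api": "apply_moves", "payload": {
  "rows": [
    [0,0,-5.6,0,0,0],
    [0,0,-4.6,0,0,0],
    [0,0,-3.4,0,0,0],
    [0,0,-2.2,0,0,0],
    [0,0,-0.7,0,0,0]
  ]
}}

```text
time: 23.1
tool_pos: [468.9, -289.2, 168.0]
tcp_rot: [180.0, -0.0, -178.3]
ft_force: [-0.3, 0.4, -2.8]
finger_gap: 12.4
grip_force: 109.0
```

```bash
python3 - <<'E'
from h import *
im,d=eyes.snapshot("side"); s=sense(); print(s["tool_pos"],s["tcp_rot"],s['ft_force'],s['wrist_torque'])
cv2.imwrite("pics/s5.png",cv2.resize(im[120:240,245:405,::-1],(800,600),interpolation=cv2.INTER_CUBIC))
W=cloud("side",d)
for r in models.cut_out("ball_center","side")[:3]:
    P=W[r["pixels"]&(d>0)]; print(r["confidence"],len(P),ballfit(P))
P=W[(d>0)&(np.hypot(W[...,0]-574,W[...,1]+286)<76)&(W[...,2]>165)&(W[...,2]<190)];print("dish",rect(P))
E
```

```text
[ 468.8692801  -289.19319387  168.01536724] [ 1.79997477e+02 -4.62232036e-03 -1.78271280e+02] [ 0.0834575   0.2643506  -2.67824467] [-2.03482612e-02  2.64584822e-01 -8.41924459e-05]
0.79 395 [457.10040891 269.86724708  21.38512185]
0.74 170 [ 574.67070733 -285.75506579  189.92972885]
dish ((572.4578247070312, -280.9197998046875), (146.18568420410156, 140.3820343017578), 4.7466630935668945)
```

View pics/s5.png

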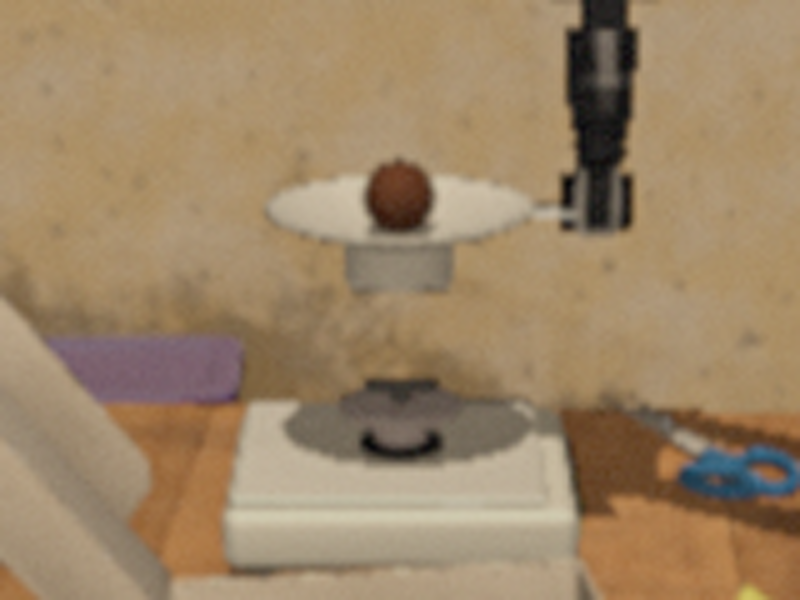

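The pan hangs level and clear of the scale, with the ball at (400,196) in its middle. I carry it to the box.

{"api": "apply_moves", "payload": {
  "rows": [
    [0,0.6,0,0,0,0],
    [0.1,1.8,0,0,0,0],
    [0.1,3.0,0,0,0,0],
    [0.2,4.2,0,0,0,0],
    [0.2,5.4,0,0,0,0]
  ]
}}

```text
time: 23.82
tool_pos: [467.8, -273.9, 168.0]
tcp_rot: [180.0, 0.0, -178.3]
ft_force: [0.2, -0.6, -2.9]
finger_gap: 12.7
grip_force: 109.1
```

{"api": "apply_moves", "payload": {
  "rows": [
    [0.2,6.4,0,0,0,0],
    [0.3,7.5,0,0,0,0],
    [0.4,8.6,0,0,0,0],
    [0.3,9.6,0,0,0,0],
    [0.4,10.4,0,0,0,0]
  ]
}}

```text
time: 24.45
tool_pos: [464.9, -231.0, 168.0]
tcp_rot: [180.0, 0.0, -178.3]
ft_force: [-0.5, 0.2, -2.8]
finger_gap: 12.6
grip_force: 109.1
```

{"api": "apply_moves", "payload": {
  "rows": [
    [0.5,11.4,0,0,0,0],
    [0.5,12.1,0,0,0,0],
    [0.5,12.8,0,0,0,0],
    [0.5,13.4,0,0,0,0],
    [0.5,14.0,0,0,0,0]
  ]
}}

```text
time: 25.08
tool_pos: [460.5, -167.3, 168.0]
tcp_rot: [-180.0, 0.0, -178.3]
ft_force: [0.2, 0.5, -2.2]
finger_gap: 12.7
grip_force: 109.1
```

{"api": "apply_moves", "payload": {
  "rows": [
    [0.6,14.5,0,0,0,0],
    [0.6,14.9,0,0,0,0],
    [0.6,15.1,0,0,0,0],
    [0.6,15.3,0,0,0,0],
    [0.6,15.4,0,0,0,0]
  ]
}}

```text
time: 25.7
tool_pos: [455.2, -92.1, 168.0]
tcp_rot: [180.0, 0.0, -178.3]
ft_force: [0.9, 0.1, -1.6]
finger_gap: 12.7
grip_force: 109.1
```

{"api": "apply_moves", "payload": {
  "rows": [
    [0.6,15.4,0,0,0,0],
    [0.6,15.3,0,0,0,0],
    [0.6,15.2,0,0,0,0],
    [0.5,14.8,0,0,0,0],
    [0.6,14.5,0,0,0,0]
  ]
}}

```text
time: 26.32
tool_pos: [450.1, -17.0, 168.0]
tcp_rot: [180.0, 0.0, -178.3]
ft_force: [0.5, -1.1, -2.9]
finger_gap: 12.6
grip_force: 109.1
```

{"api": "apply_moves", "payload": {
  "rows": [
    [0.6,14.0,0,0,0,0],
    [0.5,13.4,0,0,0,0],
    [0.5,12.9,0,0,0,0],
    [0.5,12.1,0,0,0,0],
    [0.4,11.3,0,0,0,0]
  ]
}}

```text
time: 26.95
tool_pos: [445.6, 46.3, 168.0]
tcp_rot: [180.0, -0.0, -178.3]
ft_force: [0.3, 0.4, -3.0]
finger_gap: 12.4
grip_force: 109.1
```

{"api": "apply_moves", "payload": {
  "rows": [
    [0.4,10.5,0,0,0,0],
    [0.4,9.5,0,0,0,0],
    [0.3,8.6,0,0,0,0],
    [0.3,7.5,0,0,0,0],
    [0.3,6.5,0,0,0,0]
  ]
}}

```text
time: 27.58
tool_pos: [442.7, 88.5, 168.0]
tcp_rot: [-180.0, -0.0, -178.3]
ft_force: [-0.7, -0.3, -2.5]
finger_gap: 12.9
grip_force: 109.1
```

{"api": "apply_moves", "payload": {
  "rows": [
    [0.2,5.3,0,0,0,0],
    [0.1,4.2,0,0,0,0],
    [0.2,3.0,0,0,0,0],
    [0,1.8,0,0,0,0],
    [0.1,0.6,0,0,0,0]
  ]
}}

```text
time: 28.2
tool_pos: [441.7, 103.0, 168.0]
tcp_rot: [-180.0, 0.0, -178.3]
ft_force: [0.1, 0.2, -2.2]
finger_gap: 12.7
grip_force: 109.1
```

{"api": "apply_moves", "payload": {
  "rows": [
    [0,0,0,0,0,0],
    [0,0,0,0,0,0],
    [0,0,0,0,0,0],
    [0,0,0,0,0,0],
    [0,0,0,0,0,0]
  ]
}}

```text
time: 28.82
tool_pos: [441.7, 102.9, 168.0]
tcp_rot: [180.0, -0.0, -178.3]
ft_force: [0.4, -0.2, -2.5]
finger_gap: 12.7
grip_force: 109.1
```

```bash
python3 - <<'E'
from h import *
im,d=eyes.snapshot("side"); s=sense(); print(s["tool_pos"],s["tcp_rot"],s['ft_force'],s['wrist_torque'],s['grip_force'])
cv2.imwrite("pics/s6.png",cv2.resize(im[150:330,200:440,::-1],(800,600),interpolation=cv2.INTER_CUBIC))
W=cloud("side",d)
for i in range(2):
  for r in models.cut_out("ball_center","side")[:3]:
    P=W[r["pixels"]&(d>0)]; print(r["confidence"],len(P),ballfit(P))
  im,d=eyes.snapshot("side"); W=cloud("side",d)
E
```

```text
[441.66341944 102.92337475 167.98721174] [-1.79997968e+02 -1.09668925e-04 -1.78270419e+02] [-0.39542654 -0.93607557 -2.60331285] [ 0.10039778  0.24720058 -0.03306287] 109.08360332250595
0.79 314 [546.30615035 105.34550611 188.6289289 ]
0.72 433 [457.19627006 269.82817798  21.08181821]
0.9 405 [457.18810032 269.7371256   21.38231585]
```

View pics/s6.png

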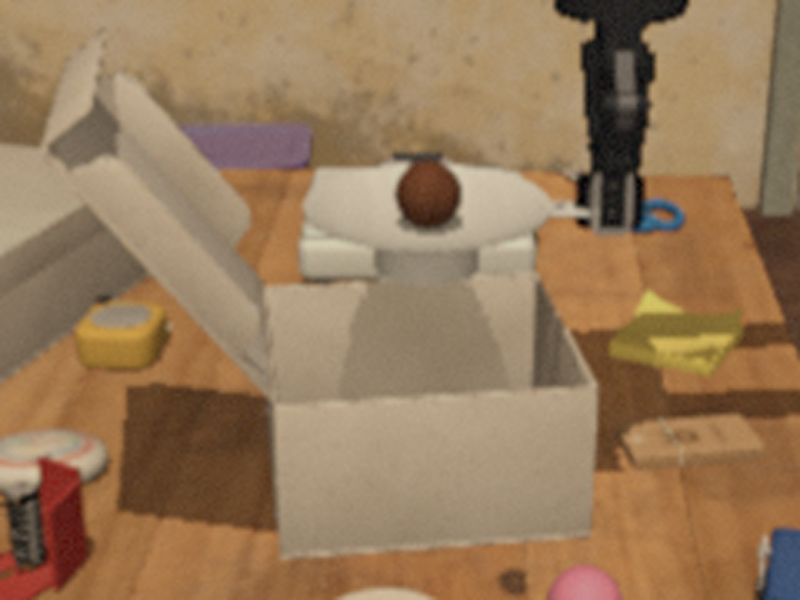

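The pan hangs level over the box, with the ball at (429,193) in its middle and clear of the lid. I let it settle once more and hand in.

{"api": "apply_moves", "payload": {
  "rows": [
    [0,0,0,0,0,0],
    [0,0,0,0,0,0],
    [0,0,0,0,0,0],
    [0,0,0,0,0,0],
    [0,0,0,0,0,0]
  ]
}}

```text
time: 29.7
tool_pos: [441.6, 103.0, 168.0]
tcp_rot: [-180.0, -0.0, -178.3]
ft_force: [0.8, 0.0, -2.4]
finger_gap: 12.5
grip_force: 109.1
```

{"api": "apply_moves", "payload": {
  "rows": [
    [0,0,0,0,0,0],
    [0,0,0,0,0,0],
    [0,0,0,0,0,0],
    [0,0,0,0,0,0],
    [0,0,0,0,0,0]
  ]
}}

```text
time: 30.32
tool_pos: [441.6, 103.0, 168.0]
tcp_rot: [-180.0, 0.0, -178.3]
ft_force: [-0.9, -1.4, -2.9]
finger_gap: 12.7
grip_force: 109.1
```

```bash
python3 -c "
from bench import job
print(job.hand_in())"
```

```text
the job is handed in; nothing more can be done
None
```

The job is handed in at about 30 s, no verdict returned: the gripper holds the unlocked pan level and still, its middle about 10 mm from the gift box's middle and its hub about 40 mm above the rim, with the ball at rest in the middle.

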